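# Pack the last glaze bottle and close up the case

## Robot

A 7-joint arm with a two-finger parallel gripper is mounted at the origin on the work surface. World frame = base frame: x ahead of the robot, y to its left, z up, the work surface at z = 0. Lengths are in m, angles in rad, forces in N, time in s.
With the tool pointing down it reaches from about 0.4 to 0.85 m from the base axis. Payload 4.5 kg.
Tool frame: the origin (TCP) lies midway between the tips of the shut fingers; the grasp point (between the pads) lies 19 mm behind it; z points along the fingers, y is the line along which they close (so a half turn about z gives the same grasp; the last joint's range is limited). The gripper opens to 88 mm and grips with 3 to 60 N. Pads are 18 mm wide; open, the fingers measure 123 mm over their backs; the gripper's body (75 mm by 187 mm) begins 45 mm behind the grasp point.
Start: joints at [1.342, 0.689, -0.195, 1.565, 0.157, 0.902, -0.215], TCP at [0.162, -0.604, 0.239] pointing down, gripper open.
Joint ranges: [-3.01, 3.01], [-0.46, 2.08], [-1.47, 1.51], [0.13, 2.56], [-1, 4.14], [0.04, 2.09], [-2.66, 2.66]. Speed limits (rad/s): [2.57, 2.57, 3.14, 3.14, 3.14, 3.14, 3.14].

## Interface

Orientations are given as a unit quaternion [x, y, z, w].
In Python, from plant import sensors, eyes, finish_job gives the robot as it stands.
- The arm moves only by the tool send_rows, never from a script. Its argument "rows" is text: rows parted by semicolons, each of 4 numbers parted by spaces: the shift along the tool's x, y, z normalised to -1 to 1, where 1 is 30 cm, then the turn about the tool's z normalised to -1 to 1, where 1 is 2 pi rad. A call has 1 to 10 rows; each row is the pose to reach, as a shift and turn from the pose commanded when the call began, along the tool's axes at that moment, turning the shorter way round; what a row does not reach only later rows make up. A row lasts 1/12 s, in which the tool goes at most 41.7 mm and 7.16 degrees, less where a joint would pass 70% of its speed; a pose out of reach is approached as far as the arm can. A call with a number of a shift or a turn outside -1 to 1 is refused whole. A call with a gripper value outside its range is refused whole. "jaw" is the closure, from -1 (fully open) to 1 (shut), set as the call begins (left out, the last holds). The fingers move at their own pace and stop on an object; "force" is the grip in N (left out, the last holds). Time passes only in rows, so rows that repeat a pose let the fingers close. It gives the time, the measured TCP pose, the force, the opening and the grip force at its end, in the units of the state.
- sensors.get_state(): the state, without advancing time (a new reading comes with each control period).
- eyes.snapshot(name): name is "side" or "top"; returns (picture, depth): 420x560x3 uint8, red, green, blue; 420x560 float32, m along the optical axis (not along the pixel's ray), 0 where there is no reading.
- eyes.calibration(name): a dict with "fov_y" (degrees; the focal length in pixels is half the picture's height over the tangent of half this angle, whatever the lens; pixels are square), "cx", "cy" (the principal point, pixels), "dist_coeffs" ([k1, k2, p1, p2, k3] as OpenCV has them; the pictures are not rectified), "world_from_camera" (4x4, takes a point from camera to world coordinates). Camera axes: x right, y down, z forward; pixel columns grow to the right and rows downward; lengths in m; the calibration is good to about 2 mm. A picture is of the moment at which its call begins. calibration takes no time and is no camera call.
- finish_job(): hands the job in; it is judged then, once.
The state is a dict: "clock": time; "q": joint angles; "qd": joint speeds; "joint_torque": joint torques, N m; "tool_pos": TCP position; "eef_rot": TCP orientation; "contact_force": force on the tool from outside, world axes, zero at the start; "moment": the same for the moment, N m; "opening": opening from 0.0 (shut) to 1.0 (fully open); "finger_force": force on a finger pad.
Only numpy, scipy, OpenCV 4.12 (cv2) and the standard library are available. Lean on these libraries where they do the work, as an engineer would, in place of code of your own. Each camera call takes 0.05 s, during which the arm holds its last target. There are 200 camera calls.

## Task

Put the glaze bottle that was left out on the bench back upright into the one empty compartment of the open wooden case, setting it down rather than dropping it in. Then swing the lid fully shut, and last of all fold the brass hasp on the lid's front down flat against the case. Leave the bottles already in the case, and the other things on the bench, where they are.

Things in the scene. Friction and masses are not known exactly. Their poses are not given: they have to be found in the camera images.
- bottle: The glaze bottle left out: white plastic with a teal band and teal cap, standing upright on the bench, 0.2 kg. Body 56 mm diameter, chamfered foot, straight up to 80 mm, shoulder narrowing to 92 mm, then the cap, 32 mm diameter, from 92 to 118 mm (top). Origin: centre of its underside; z up.
- case: Plywood glaze case, fixed, 145 mm deep (its x) by 211 mm wide (its y), open at the top: walls 9 mm thick, rim 98 mm above the bench. Origin: centre of its footprint at bench height; its front looks along its -x, roughly towards the robot.
- case_in (a point): Centre of the case's inner floor, 12 mm above the bench; axes as the case. Dividers 5 mm thick, rising 55 mm from the floor, make six compartments 61 mm square, centred at x = -33 and +33 mm and y = -66, 0 and +66 mm. Five hold bottles, one is empty.
- ring_mark: Ring of dried teal glaze, 50 mm across, flat on the floor of the empty compartment, at its centre within about 3 mm (only a stain: nothing to feel). It can be any of the six compartments. Origin: its centre.
- case_lid (a joint): Angle of the lid: 0 = shut, 1.57 = upright, at most 1.95 = leaning back; it starts open, 1.72 to 1.88. A hollow plywood cover 145 x 211 mm, 44 mm deep, 0.35 kg; shut, its flat top is 142 mm above the bench, 5 mm clear of seated bottles inside. Stiff hinge (0.4 N m): the lid stays at any angle and needs a push of 2 to 7 N near its front edge all the way to shut.
- case_hinge (a point): Middle of the lid's hinge line, which runs along the case's y at case x = +72.5 mm, 98 mm above the bench, on the case's back rim.
- lid_front (a point): Middle of the lid's upper front edge (145 mm from the hinge line, on the outer face, 44 mm above the lid's rim); moves with the lid.
- hasp (a joint): Angle of the brass hasp: 0 = folded down flat against the case's front (when the lid is shut), 1.57 = sticking straight out, up to 2.4; it starts at 1.0 to 1.5. A slotted flap 36 mm wide, 66 mm long, hinged across the middle of the lid's front (lid shut: case x = -76.5 mm, 116 mm above the bench). Stiff hinge: stays where left; 0.5 to 1 N at its free end moves it.
- hasp_tip (a point): Middle of the hasp's free end, a rolled edge 8 mm thick. Folded down it hangs 50 mm above the bench.
- staple (a point): Foot of the brass staple on the case's front face, 70 mm above the bench. The staple stands out 14 mm and comes through the hasp's slot (18 x 22 mm) as it folds down.
- packed0: Glaze bottle already packed in the case, same shape as the other, red band and cap. Origin: centre of its underside.
- packed1: Glaze bottle already packed in the case, same shape as the other, ochre band and cap. Origin: centre of its underside.
- packed2: Glaze bottle already packed in the case, same shape as the other, blue band and cap. Origin: centre of its underside.
- packed3: Glaze bottle already packed in the case, same shape as the other, green band and cap. Origin: centre of its underside.
- packed4: Glaze bottle already packed in the case, same shape as the other, mauve band and cap. Origin: centre of its underside.
- cup: White ceramic cup, 74 mm across, 85 mm tall, bystander on the bench (it and the left-out bottle may change sides). Origin: centre of its underside.
- paddle: Flat wooden paddle lying on the bench, 260 mm long, bystander.
- knife: Knife with a red handle lying on the bench, 190 mm long, bystander.
- rib: Dark wooden rib (flat plate 115 x 52 x 8 mm) lying on the bench, bystander.

How it is judged:
By the outcome, as a careful person would: the job done as asked, in the order asked, and still so for the second after the job is handed in, with the robot touching nothing.
It also fails if it takes over 67 s, if anything falls off the work surface, if the arm or the gripper's body presses on something with over 40 N, if the wrist force passes 120 N, or if a joint passes its speed limit or range.

## Working session

There is one attempt and no reset: what is moved stays moved. The work goes in short steps, Python scripts to look and compute and a tool call to move; the robot and the scene stay as the last step left them, time stands still between calls to the robot, and variables do not carry over. Pictures are saved under pics/ and viewed, at most 10 in all, crops included, and the job is handed in when it is done.

Besides the shell and the picture viewer there is one more tool, called after "Call:" by a JSON object that holds its "api" and its "payload". send_rows: Moves the arm, as the interface text tells. Scaled input: -1 to 1 covers 30 cm each way for a shift and 2 pi rad each way for a turn. Its arguments: {"type":"object","properties":{"rows":{"type":"string"},"jaw":{"type":"number"},"force":{"type":"number"}},"required":["rows"]}

```bash
mkdir -p pics; cat > h.py <<'E'
import numpy as np, cv2
from plant import sensors, eyes, finish_job
def snap(n,f):
    p,d=eyes.snapshot(n); cv2.imwrite(f'pics/{f}.png',p[:,:,::-1]); np.savez(f'pics/{f}.npz',p=p,d=d); return p,d
def K(n):
    c=eyes.calibration(n); f=210/np.tan(np.radians(c['fov_y']/2))
    return np.array([[f,0,c['cx']],[0,f,c['cy']],[0,0,1]]),np.array(c['dist_coeffs'],float),np.array(c['world_from_camera'])
def ray(n,uv):
    k,D,T=K(n); q=cv2.undistortPoints(np.array(uv,float).reshape(-1,1,2),k,D).reshape(-1,2)
    return np.c_[q,np.ones(len(q))]@T[:3,:3].T, T[:3,3]
def atz(n,uv,z):
    r,o=ray(n,uv); return o+r*((z-o[2])/r[:,2])[:,None]
def cloud(n,d):
    v,u=np.mgrid[:420,:560]; r,o=ray(n,np.c_[u.ravel(),v.ravel()]); return (o+r*d.reshape(-1,1)).reshape(420,560,3)
def proj(n,X):
    k,D,T=K(n); M=np.linalg.inv(T); return cv2.projectPoints(np.array(X,float).reshape(-1,1,3),cv2.Rodrigues(M[:3,:3])[0],M[:3,3],k,D)[0].reshape(-1,2)
E
python3 - <<'E'
from h import *
for n in('side','top'):
    snap(n,n+'0'); print(n,np.round(K(n)[2],3).tolist(),K(n)[0][0,0])
print(sensors.get_state())
E
```

```text
side [[0.089, 0.929, -0.359, 1.116], [0.996, -0.085, 0.027, -0.075], [-0.005, -0.36, -0.933, 1.664], [0.0, 0.0, 0.0, 1.0]] 541.3748459554383
top [[-0.029, -0.994, 0.105, 0.422], [-0.999, 0.03, 0.015, -0.017], [-0.019, -0.104, -0.994, 1.072], [0.0, 0.0, 0.0, 1.0]] 411.9416262399867
{'clock': 0.1, 'q': array([ 1.34184274,  0.68990278, -0.1945061 ,  1.56622711,  0.1572768 ,
        0.90247078, -0.21511683]), 'qd': array([-7.81439752e-05, -3.18993707e-03,  1.45020002e-03, -2.68297524e-03,
        6.30231641e-04, -2.63009532e-04, -4.96429264e-04]), 'joint_torque': array([-3.59161844e-03, -5.28503752e+01, -1.27141077e+00, -1.53838241e+01,
       -5.24935091e-02,  1.97641850e-03,  2.35792135e-05]), 'tool_pos': array([ 0.16215182, -0.60302431,  0.23799164]), 'eef_rot': array([ 9.91380006e-01,  1.31015364e-01, -1.57730523e-04, -7.95092127e-04]), 'contact_force': array([-0.65660747, -0.19295766, -0.12248064]), 'moment': array([ 0.02880938,  0.0006409 , -0.00054743]), 'finger_force': 0.0, 'opening': 0.9956412726894723}
```

View pics/top0.png

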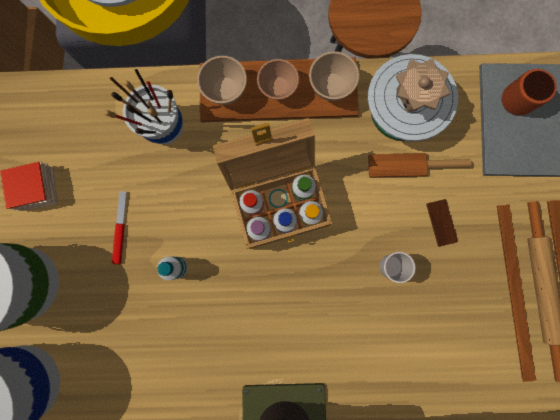

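View pics/side0.png

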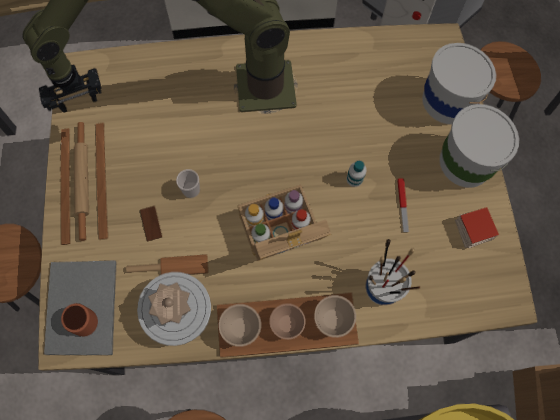

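The top view shows the left-out bottle with its cap at about (166,268), the cup at (398,267), and the case centred near (282,208). Its empty compartment is the back-middle one at (278,198), and the lid leans back with the hasp at (262,132). I'll enlarge to measure.

```bash
python3 - <<'E'
from h import *
p=cv2.imread('pics/top0.png')
a=cv2.resize(p[115:255,205:340],None,fx=4.2,fy=4.2,interpolation=cv2.INTER_CUBIC)
b=cv2.resize(p[245:290,145:195],None,fx=4.2,fy=4.2,interpolation=cv2.INTER_CUBIC)
o=np.zeros((600,780,3),np.uint8);o[:588,:567]=a[:588,:567];o[:189,570:780]=b[:189,:210];cv2.imwrite('pics/crop0.png',o)
# caps by colour: components on saturated, depth-derived height
d=np.load('pics/top0.npz')['d'];X=cloud('top',d);hsv=cv2.cvtColor(p,cv2.COLOR_BGR2HSV)
for lo,hi,nm in((.122,.138,'packed'),(.110,.126,'out')):
    m=((X[...,2]>lo)&(X[...,2]<hi)&(hsv[...,1]>90)).astype(np.uint8)
    n,l,s,c=cv2.connectedComponentsWithStats(m)
    for i in range(1,n):
        if 60<s[i,4]<500:
            P=X[l==i]; h,S,V=np.median(hsv[l==i],0)
            print(nm,np.round(c[i],1),s[i].tolist(),np.round(atz('top',[c[i]],.13 if nm=='packed' else .118)[0],4),np.round(np.median(P[:,2]),4),h,S,V)
E
```

```text
packed [266.2 156.1] [226, 144, 82, 27, 281] [0.6525 0.0226 0.13  ] 0.13 16.0 145.0 79.0
packed [304.2 183.4] [298, 177, 13, 14, 142] [ 0.5852 -0.0637  0.13  ] 0.1285 47.0 166.0 88.0
packed [249.3 199.2] [243, 193, 14, 14, 147] [0.5523 0.0641 0.13  ] 0.1288 4.0 228.0 160.0
packed [311.7 210.7] [305, 204, 14, 15, 154] [ 0.5213 -0.0786  0.13  ] 0.128 20.0 255.0 189.0
packed [284.7 218.4] [278, 212, 14, 14, 145] [ 0.5054 -0.0161  0.13  ] 0.1288 113.0 188.0 114.0
out [270.9 158.4] [228, 146, 87, 26, 285] [0.6496 0.0121 0.118 ] 0.1182 16.0 144.0 80.0
out [ 27.4 284.9] [7, 245, 30, 84, 252] [0.3703 0.5831 0.118 ] 0.1161 48.0 154.0 35.0
out [164.2 268.4] [158, 262, 14, 14, 146] [0.3992 0.2652 0.118 ] 0.1171 92.0 207.0 96.0
out [ 26.2 381. ] [0, 352, 38, 68, 268] [0.1558 0.5781 0.118 ] 0.1167 114.0 184.5 42.0
```

View pics/crop0.png

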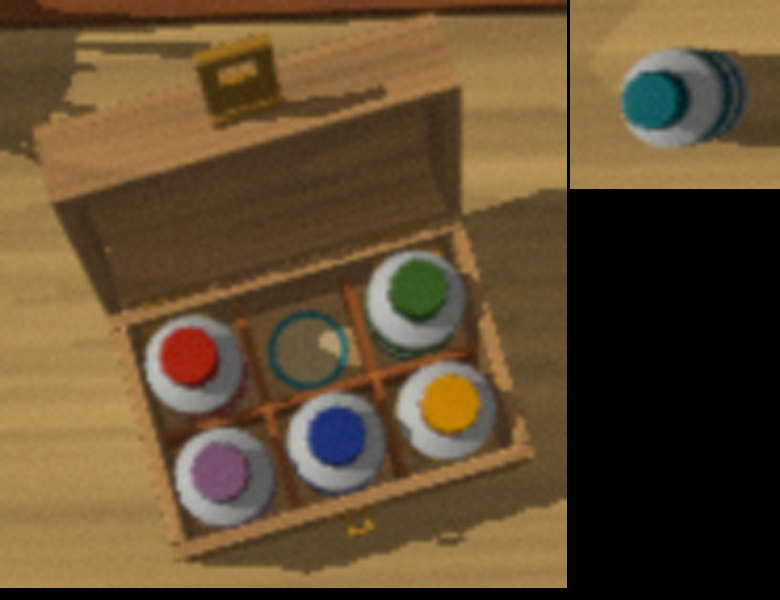

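The crop shows the teal ring clear at crop (308,349), about (278.3,198.1) in the full picture. The hasp sits mid-lid at crop (238,75). I'll fit the case pose from the caps and rim corners, and check it against the side view.

```bash
python3 - <<'E'
from h import *
from scipy.optimize import least_squares
# rim outer corners in crop px: FL, FR, BL, BR (left = +y)
c=np.array([(182,556),(532,455),(108,318),(458,228)])/4.2+[205,115]-.4
W=atz('top',c,.098)[:,:2]; L=np.array([(-72.5,105.5),(-72.5,-105.5),(72.5,105.5),(72.5,-105.5)])/1e3
mv=np.array((221,471))/4.2+[205,115]-.4
caps=np.array([(.5852,-.0637),(.5523,.0641),(.5213,-.0786),(.5054,-.0161),atz('top',[mv],.13)[0,:2]])
Lc=np.array([(33,-66),(33,66),(-33,-66),(-33,0),(-33,66)])/1e3
R=lambda a:np.array([[np.cos(a),-np.sin(a)],[np.sin(a),np.cos(a)]])
A=np.r_[W,caps];B=np.r_[L,Lc]
f=lambda p:(B@R(p[2]).T+p[:2]-A).ravel()
s=least_squares(f,[.54,0,.25],loss='soft_l1',f_scale=.002);print(s.x,np.round(f(s.x)*1e3,1))
ring=atz('top',[np.array((308,349))/4.2+[205,115]-.4],.012)[0];print('ring',ring,'slot',R(s.x[2])@[.033,0]+s.x[:2])
# side check: caps
p=cv2.imread('pics/side0.png');d=np.load('pics/side0.npz')['d'];X=cloud('side',d);hsv=cv2.cvtColor(p,cv2.COLOR_BGR2HSV)
m=((X[...,2]>.10)&(X[...,2]<.14)&(hsv[...,1]>90)).astype(np.uint8);n,l,st,cc=cv2.connectedComponentsWithStats(m)
for i in range(1,n):
    if 40<st[i,4]<300:
        z=np.median(X[l==i][:,2]); print(np.round(cc[i]),st[i,4],np.round(np.median(hsv[l==i],0)),round(z,4),np.round(atz('side',[cc[i]],.118 if z<.123 else .13)[0],4))
# lid angle: fit of lid cloud in case frame
X=cloud('top',np.load('pics/top0.npz')['d']); Y=X.copy();Y[...,:2]=(X[...,:2]-s.x[:2])@R(s.x[2])
m=(Y[...,2]>.115)&(abs(Y[...,1])<.12)&(Y[...,0]>.06)&(Y[...,0]<.2)
for y0 in(-.085,-.03,0,.03,.085):
    q=Y[m&(abs(Y[...,1]-y0)<.012)]; o=q[np.argsort(q[:,2])[::-8]]; print(y0,np.round(o[:12,[0,2]]*1e3).astype(int).tolist())
E
```

```text
[ 0.5368249  -0.00762582  0.25590596] [-3.2  3.5 -0.8 -2.2  0.6  0.7  8.4 -2.2  0.3  0.6 -0.3  0.5  0.3 -1.2
 -0.5  0.1  0.1  0.5]
ring [ 5.70259242e-01 -5.06454743e-05  1.20000000e-02] slot [0.56875023 0.0007272 ]
[441. 100.] 149 [113. 170.  47.] 0.1084 [0.1829 0.5817 0.118 ]
[463. 166.] 184 [ 47. 124.  41.] 0.1088 [0.4339 0.6013 0.118 ]
[358. 166.] 77 [ 91. 160.  78.] 0.1165 [0.4055 0.2588 0.118 ]
[274. 203.] 92 [113. 164.  91.] 0.1295 [ 0.5132 -0.0216  0.13  ]
[253. 209.] 110 [ 19. 171. 146.] 0.1286 [ 0.5274 -0.0858  0.13  ]
[301. 215.] 102 [  3. 189. 125.] 0.1286 [0.5581 0.0578 0.13  ]
[260. 229.] 88 [ 47. 123.  81.] 0.1298 [ 0.592  -0.0693  0.13  ]
-0.085 [[110, 238], [110, 238], [114, 237], [112, 237], [108, 236], [109, 236], [118, 236], [118, 235], [122, 235], [116, 234], [116, 234], [115, 234]]
-0.03 [[132, 307], [108, 239], [116, 238], [114, 237], [113, 237], [109, 236], [119, 236], [118, 235], [129, 235], [122, 234], [121, 234], [108, 234]]
0 [[136, 309], [132, 307], [139, 307], [137, 305], [133, 305], [139, 304], [132, 303], [131, 300], [132, 295], [132, 291], [131, 280], [132, 273]]
0.03 [[108, 240], [108, 238], [111, 237], [112, 237], [113, 236], [110, 236], [120, 235], [113, 235], [127, 235], [119, 234], [130, 234], [117, 234]]
0.085 [[112, 240], [118, 238], [108, 237], [122, 237], [113, 236], [109, 236], [116, 236], [117, 235], [117, 235], [128, 235], [118, 234], [128, 234]]
```

```bash
cat >> h.py <<'E'
def moves(pts,start=None,yaw=None):
    s=sensors.get_state(); q=s['eef_rot']; p=np.array(s['tool_pos'] if start is None else start)
    a=2*np.arctan2(q[1],q[0]) if yaw is None else yaw; c,n=np.cos(a),np.sin(a)
    for t in pts:
        d=np.array(t)-p; print(t,'->',np.round([ (c*d[0]+n*d[1])/.3,(n*d[0]-c*d[1])/.3,-d[2]/.3],3),'rows>=%.1f'%(np.linalg.norm(d)/.0417)); p=np.array(t)
E
python3 -c "
from h import *
moves([(.40,-.45,.33),(.45,-.2,.33),(.45,.05,.33),(.399,.265,.23)],start=(.162,-.604,.239))"
```

```text
(0.4, -0.45, 0.33) -> [ 0.899 -0.29  -0.303] rows>=7.1
(0.45, -0.2, 0.33) -> [ 0.377 -0.761 -0.   ] rows>=6.1
(0.45, 0.05, 0.33) -> [ 0.216 -0.805 -0.   ] rows>=6.0
(0.399, 0.265, 0.23) -> [ 0.022 -0.736  0.333] rows>=5.8
```

Call:
{"api": "send_rows", "payload": {"rows": "0.9 -0.29 -0.3 0;0.9 -0.29 -0.3 0;0.9 -0.29 -0.3 0;0.9 -0.29 -0.3 0;0.9 -0.29 -0.3 0;0.9 -0.29 -0.3 0;0.9 -0.29 -0.3 0;0.9 -0.29 -0.3 0;0.9 -0.29 -0.3 0", "jaw": -1}}

```text
clock: 0.85
tool_pos: [0.4044, -0.4466, 0.3294]
eef_rot: [0.991, 0.135, 0.001, -0.0]
contact_force: [0.1, 0.5, -0.6]
opening: 0.996
finger_force: 0.0
```

Call:
{"api": "send_rows", "payload": {"rows": "0.38 -0.76 0 0;0.38 -0.76 0 0;0.38 -0.76 0 0;0.38 -0.76 0 0;0.38 -0.76 0 0;0.38 -0.76 0 0;0.38 -0.76 0 0;0.38 -0.76 0 0"}}

```text
clock: 1.52
tool_pos: [0.4508, -0.1981, 0.3283]
eef_rot: [0.991, 0.133, -0.001, -0.0]
contact_force: [0.1, 0.3, -0.2]
opening: 1.001
finger_force: 0.0
```

Call:
{"api": "send_rows", "payload": {"rows": "0.22 -0.8 0 0;0.22 -0.8 0 0;0.22 -0.8 0 0;0.22 -0.8 0 0;0.22 -0.8 0 0;0.22 -0.8 0 0;0.22 -0.8 0 0;0.22 -0.8 0 0"}}

```text
clock: 2.18
tool_pos: [0.453, 0.0488, 0.3283]
eef_rot: [0.991, 0.132, -0.0, 0.0]
contact_force: [0.2, -0.4, -0.1]
opening: 1.003
finger_force: 0.0
```

Call:
{"api": "send_rows", "payload": {"rows": "0.02 -0.74 0.33 0;0.02 -0.74 0.33 0;0.02 -0.74 0.33 0;0.02 -0.74 0.33 0;0.02 -0.74 0.33 0;0.02 -0.74 0.33 0;0.02 -0.74 0.33 0;0.02 -0.74 0.33 0;0.02 -0.74 0.33 0"}}

```text
clock: 2.93
tool_pos: [0.4027, 0.2618, 0.2294]
eef_rot: [0.992, 0.129, -0.0, 0.001]
contact_force: [-0.6, -1.0, -0.2]
opening: 1.001
finger_force: 0.0
```

```bash
python3 - <<'E'
from h import *
snap('top','top1');snap('side','side1');s=sensors.get_state();print(s['tool_pos'],s['eef_rot'])
o=np.zeros((600,800,3),np.uint8)
for k,n in enumerate(('top','side')):
    u=proj(n,[s['tool_pos']])[0];b=proj(n,[(.399,.265,.118)])[0];print(n,u,b)
    x,y=int(u[0])-50,int(u[1])-70
    c=cv2.imread(f'pics/{n}1.png')[y:y+140,x:x+100]
    o[:560,k*400:k*400+400]=cv2.resize(c,None,fx=4,fy=4);print(n,x,y)
    for q,col in((u,(0,0,255)),(b,(0,255,255))): cv2.circle(o,(int(k*400+(q[0]-x)*4+2),int((q[1]-y)*4+2)),3,col,-1)
cv2.imwrite('pics/c1.png',o)
E
```

```text
[0.40267028 0.26207149 0.2299516 ] [9.91739497e-01 1.28264477e-01 4.37907534e-04 8.95252086e-04]
top [149.50551776 268.4247701 ] [164.26535717 268.45987059]
top 99 198
side [364.69167416 148.5230111 ] [360.03333973 163.58121608]
side 314 78
```

View pics/c1.png

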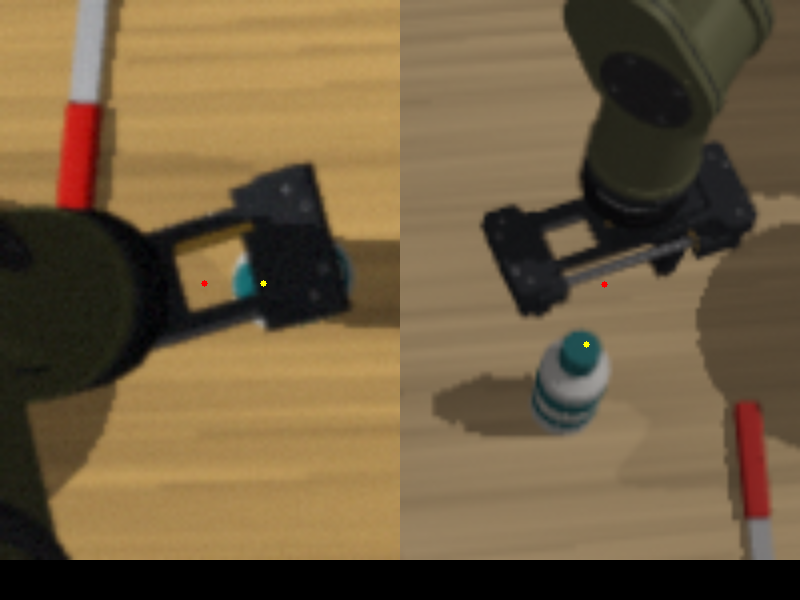

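The bottle's cap is at about (357,163) in the side view. The top-view estimate projects within 1.5 px of it there, so I'm splitting the difference and descending onto the cap.

```bash
python3 -c "
from h import *
moves([(.4015,.263,.13),(.4015,.263,.0965)])"
```

```text
(0.4015, 0.263, 0.13) -> [-0.003 -0.004  0.333] rows>=2.4
(0.4015, 0.263, 0.0965) -> [0.    0.    0.112] rows>=0.8
```

Call:
{"api": "send_rows", "payload": {"rows": "-0.003 -0.004 0.2 0;-0.003 -0.004 0.333 0;-0.003 -0.004 0.333 0;-0.003 -0.004 0.39 0;-0.003 -0.004 0.42 0;-0.003 -0.004 0.44 0;-0.003 -0.004 0.445 0;-0.003 -0.004 0.445 0;-0.003 -0.004 0.445 0"}}

```text
clock: 3.78
tool_pos: [0.4004, 0.2662, 0.0971]
eef_rot: [0.991, 0.131, 0.001, -0.0]
contact_force: [-0.6, -0.1, 0.4]
opening: 1.003
finger_force: 0.0
```

Call:
{"api": "send_rows", "payload": {"rows": "0 0 0 0;0 0 0 0;0 0 0 0;0 0 0 0;0 0 0 0;0 0 0 0;0 0 0 0;0 0 0 0;0 0 0 0;0 0 0 0", "jaw": 1, "force": 20}}

```text
clock: 4.62
tool_pos: [0.3997, 0.2661, 0.0961]
eef_rot: [0.991, 0.131, -0.0, 0.0]
contact_force: [-0.8, 0.1, -0.1]
opening: 0.356
finger_force: 20.0
```

```bash
python3 -c "
from h import *
moves([(.3997,.2661,.295),(.5000,.1100,.295),(.5695,.001,.295)])"
```

```text
(0.3997, 0.2661, 0.295) -> [ 0.    -0.    -0.663] rows>=4.8
(0.5, 0.11, 0.295) -> [ 0.188  0.589 -0.   ] rows>=4.4
(0.5695, 0.001, 0.295) -> [ 0.129  0.411 -0.   ] rows>=3.1
```

Call:
{"api": "send_rows", "payload": {"rows": "0 0 -0.05 0;0 0 -0.15 0;0 0 -0.28 0;0 0 -0.4 0;0 0 -0.53 0;0 0 -0.663 0;0 0 -0.663 0"}}

```text
clock: 5.2
tool_pos: [0.4025, 0.2688, 0.3015]
eef_rot: [0.991, 0.131, 0.006, -0.003]
contact_force: [0.9, 1.8, -2.4]
opening: 0.357
finger_force: 20.0
```

Call:
{"api": "send_rows", "payload": {"rows": "0.018 0.06 0 0;0.045 0.14 0 0;0.075 0.24 0 0;0.11 0.35 0 0;0.14 0.46 0 0;0.18 0.57 0 0;0.215 0.68 0 0;0.25 0.79 0 0;0.28 0.88 0 0;0.3 0.94 0 0"}}

```text
clock: 6.03
tool_pos: [0.5604, 0.013, 0.2935]
eef_rot: [0.992, 0.129, -0.001, 0.001]
contact_force: [-0.8, -0.7, -2.6]
opening: 0.355
finger_force: 20.0
```

Call:
{"api": "send_rows", "payload": {"rows": "0.009 0.03 0 0;0.014 0.05 0 0;0.017 0.06 0 0;0.017 0.06 0 0;0.017 0.06 0 0;0.017 0.06 0 0"}}

```text
clock: 6.53
tool_pos: [0.5689, 0.0028, 0.2952]
eef_rot: [0.991, 0.132, -0.0, -0.0]
contact_force: [-0.3, 0.5, -2.6]
opening: 0.354
finger_force: 20.0
```

```bash
python3 - <<'E'
from h import *
snap('top','top2');snap('side','side2');s=sensors.get_state();print(s['tool_pos'],s['eef_rot'],s['opening'],s['contact_force'])
t=s['tool_pos'];o=np.zeros((600,800,3),np.uint8)
for k,n in enumerate(('top','side')):
    b=t-[0,0,.096]
    u=proj(n,[b])[0];x,y=int(u[0])-50,int(u[1])-70
    c=cv2.imread(f'pics/{n}2.png')[y:y+140,x:x+100]
    o[:560,k*400:k*400+400]=cv2.resize(c,None,fx=4,fy=4);print(n,x,y)
    a=np.linspace(0,6.28,40)
    for r,z,col in((.028,b[2]+.004,(0,0,255)),(.028,b[2]+.08,(0,255,255))):
        q=proj(n,np.c_[t[0]+r*np.cos(a),t[1]+r*np.sin(a),0*a+z])
        for v in q: cv2.circle(o,(int(k*400+(v[0]-x)*4+2),int((v[1]-y)*4+2)),1,col,-1)
cv2.imwrite('pics/c2.png',o)
E
```

```text
[0.56908521 0.00231258 0.29524591] [ 9.91259177e-01  1.31928834e-01 -2.54469509e-05 -1.61229559e-04] 0.3572351267487305 [ 0.17217104 -0.73618639 -2.78799857]
top 225 116
side 233 141
```

View pics/c2.png

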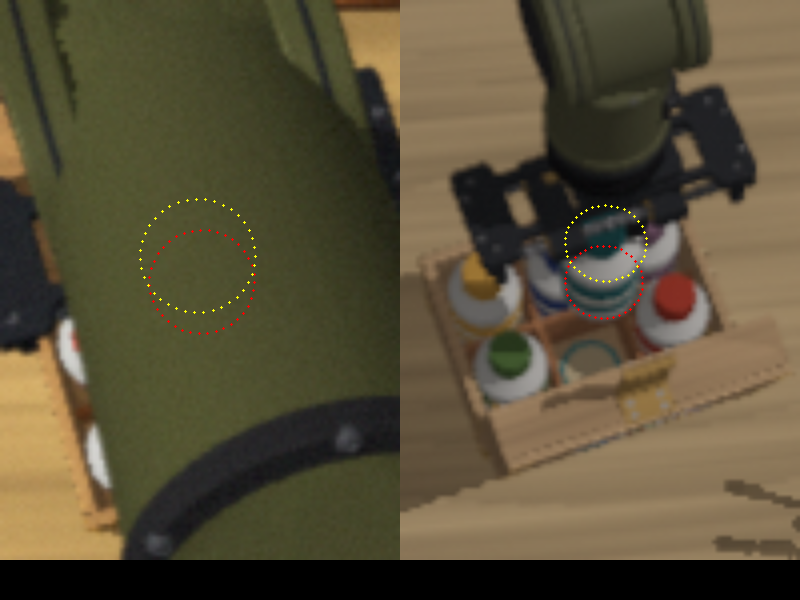

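The side view shows the held bottle's foot and sides matching the circles projected from the arm's pose, so the side calibration agrees with the arm. Next I'll overlay the case model in the side view to check the slot.

```bash
python3 - <<'E'
from h import *
x,y=232,180;S=6
im=cv2.imread('pics/side2.png')[y:y+95,x:x+130];o=cv2.resize(im,None,fx=S,fy=S,interpolation=cv2.INTER_CUBIC)
a=np.linspace(0,6.28,60);yaw=.256
def case(c,P): 
    P=np.array(P,float);r=np.array([[np.cos(yaw),-np.sin(yaw)],[np.sin(yaw),np.cos(yaw)]]);P[:,:2]=P[:,:2]@r.T+c;return P
def dots(P,col):
    for v in proj('side',P): cv2.circle(o,(int((v[0]-x+.5)*S),int((v[1]-y+.5)*S)),1,col,-1)
for c,col in(((.5371,-.0078),(0,0,255)),):
    dots(case(c,np.c_[.033+.025*np.cos(a),.025*np.sin(a),0*a+.012]),col)
    for cx,cy in((33,-66),(33,66),(-33,-66),(-33,66)): dots(case(c,np.c_[cx/1e3+.016*np.cos(a),cy/1e3+.016*np.sin(a),0*a+.13]),col)
    t=np.linspace(-1,1,60);one=0*t+1
    for sx,sy in((t,one),(t,-one),(one,t),(-one,t)): dots(case(c,np.c_[sx*.0725,sy*.1055,.098*one]),(255,255,0))
cv2.imwrite('pics/c3.png',o)
E
```

```text
(no output)
```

View pics/c3.png

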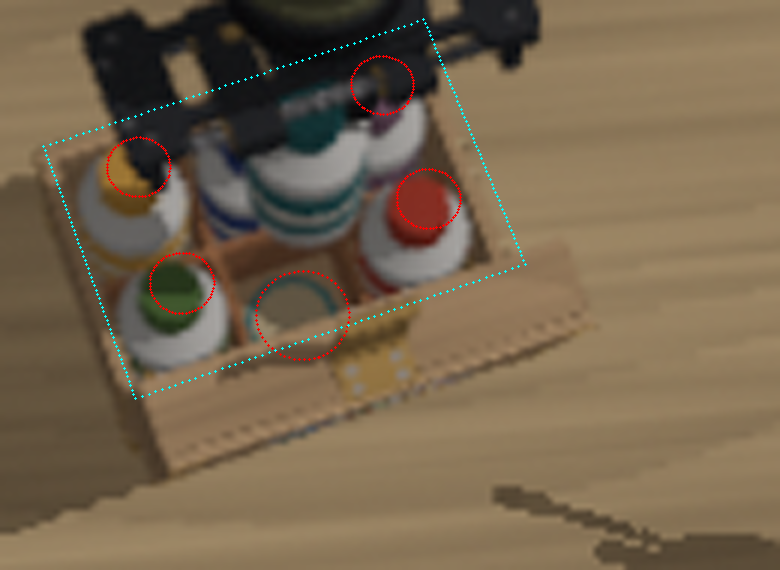

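The ring and caps in the side picture sit about 1.5 px left of and 1 px below the model, so the slot is a few mm further in +x and −y than the top view says. I'll lower the bottle to just above the rim and compare directly.

```bash
python3 -c "
from h import *
moves([(.572,-.0025,.203)])"
```

```text
(0.572, -0.0025, 0.203) -> [0.005 0.018 0.307] rows>=2.2
```

Call:
{"api": "send_rows", "payload": {"rows": "0.005 0.018 0.04 0;0.005 0.018 0.1 0;0.005 0.018 0.17 0;0.005 0.018 0.24 0;0.005 0.018 0.29 0;0.005 0.018 0.307 0;0.005 0.018 0.307 0;0.005 0.018 0.307 0;0.005 0.018 0.307 0"}}

```text
clock: 7.38
tool_pos: [0.5732, -0.0036, 0.2039]
eef_rot: [0.991, 0.131, 0.001, 0.0]
contact_force: [1.2, 0.1, -3.1]
opening: 0.356
finger_force: 20.0
```

```bash
python3 - <<'E'
from h import *
snap('side','side4');snap('side','side5');s=sensors.get_state();t=s['tool_pos'];print(t)
x,y=232,170;S=6
p=np.mean([cv2.imread('pics/side%d.png'%i).astype(float) for i in(4,5)],0).astype(np.uint8)[y:y+98,x:x+130]
o=cv2.resize(p,None,fx=S,fy=S,interpolation=cv2.INTER_CUBIC);a=np.linspace(0,6.28,60)
def dots(P,col):
    for v in proj('side',P): cv2.circle(o,(int((v[0]-x+.5)*S),int((v[1]-y+.5)*S)),1,col,-1)
b=t-[0,0,.096]
for r,z in((.028,.08),(.028,.004),(.016,.118)): dots(np.c_[t[0]+r*np.cos(a),t[1]+r*np.sin(a),0*a+b[2]+z],(255,0,255))
yaw=.256;R=np.array([[np.cos(yaw),-np.sin(yaw)],[np.sin(yaw),np.cos(yaw)]]);c=np.array((.5371+.0035,-.0078-.0045))
def cs(P,col): P=np.array(P,float);P[:,:2]=P[:,:2]@R.T+c;dots(P,col)
for cx,cy in((33,-66),(33,66),(-33,-66),(-33,66)):
    for r,z in((.016,.13),(.028,.092)): cs(np.c_[cx/1e3+r*np.cos(a),cy/1e3+r*np.sin(a),0*a+z],(0,0,255))
q=np.linspace(-1,1,60);one=0*q+1
for h in((.0725,.1055),(.0635,.0965)):
    for sx,sy in((q,one),(q,-one),(one,q),(-one,q)): cs(np.c_[sx*h[0],sy*h[1],.098*one],(255,255,0))
cs(np.c_[.033+.025*np.cos(a),.025*np.sin(a),0*a+.012],(0,255,0))
cv2.imwrite('pics/c5.png',o)
E
```

```text
[ 0.57311014 -0.00359699  0.20405187]
```

View pics/c5.png

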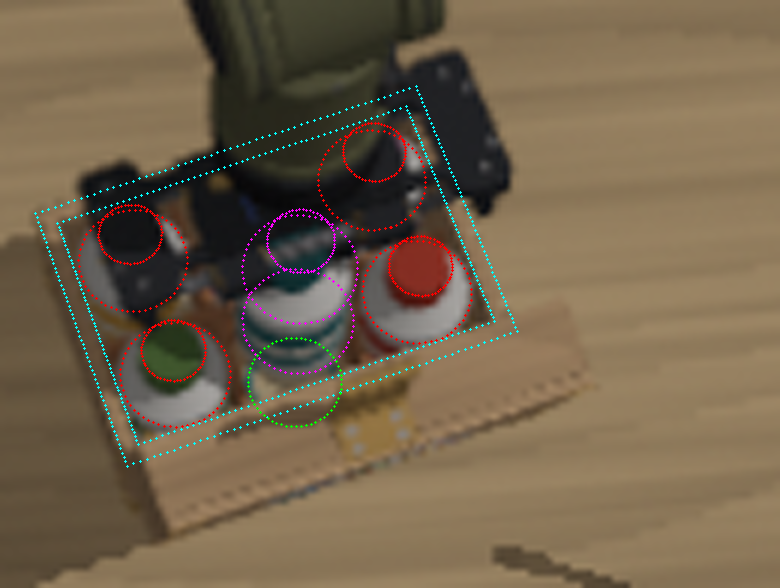

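The shifted case model now fits every cap and the rim in the side view. The held bottle projects onto the slot's position to within about 1 mm, so I'm lowering in steps and watching force.

Call:
{"api": "send_rows", "payload": {"rows": "0 0 0.03 0;0 0 0.06 0;0 0 0.09 0;0 0 0.12 0;0 0 0.14 0;0 0 0.155 0;0 0 0.17 0;0 0 0.17 0"}}

```text
clock: 8.15
tool_pos: [0.5718, -0.0032, 0.151]
eef_rot: [0.991, 0.131, -0.001, -0.0]
contact_force: [-0.4, 1.6, -2.7]
opening: 0.356
finger_force: 20.0
```

Call:
{"api": "send_rows", "payload": {"rows": "0 0 0.02 0;0 0 0.04 0;0 0 0.06 0;0 0 0.08 0;0 0 0.1 0;0 0 0.12 0;0 0 0.12 0"}}

```text
clock: 8.73
tool_pos: [0.5716, -0.0034, 0.1146]
eef_rot: [0.991, 0.131, -0.001, -0.0]
contact_force: [-0.3, 3.5, -3.7]
opening: 0.357
finger_force: 20.0
```

Call:
{"api": "send_rows", "payload": {"rows": "0 -0.004 0 0;0 -0.004 0.005 0;0 -0.004 0.01 0;0 -0.004 0.013 0;0 -0.004 0.016 0;0 -0.004 0.019 0;0 -0.004 0.019 0"}}

```text
clock: 9.32
tool_pos: [0.572, -0.0029, 0.1102]
eef_rot: [0.991, 0.131, -0.0, 0.0]
contact_force: [1.0, 0.5, -2.9]
opening: 0.358
finger_force: 20.0
```

Call:
{"api": "send_rows", "payload": {"rows": "0 0 0.003 0;0 0 0.006 0;0 0 0.009 0;0 0 0.009 0"}}

```text
clock: 9.65
tool_pos: [0.5723, -0.0028, 0.1082]
eef_rot: [0.991, 0.131, 0.0, 0.0]
contact_force: [-0.9, 0.4, 2.1]
opening: 0.358
finger_force: 20.0
```

Seated: the vertical force flipped from −2.9 to +2.1 N at exactly the floor height. Releasing partly and backing off.

Call:
{"api": "send_rows", "payload": {"rows": "0 0 0 0;0 0 0 0;0 0 0 0;0 0 0 0;0 0 0 0", "jaw": -0.05}}

```text
clock: 10.07
tool_pos: [0.5721, -0.0026, 0.1076]
eef_rot: [0.991, 0.131, 0.0, 0.0]
contact_force: [-0.2, 0.3, -0.6]
opening: 0.527
finger_force: 0.0
```

Call:
{"api": "send_rows", "payload": {"rows": "0 0 -0.03 0;0 0 -0.08 0;0 0 -0.16 0;0 0 -0.26 0;0 0 -0.4 0;0 0 -0.53 0;0 0 -0.66 0;0 0 -0.7 0;0 0 -0.7 0"}}

```text
clock: 10.82
tool_pos: [0.5742, -0.0022, 0.3225]
eef_rot: [0.991, 0.131, 0.005, 0.0]
contact_force: [1.0, 0.9, 0.5]
opening: 0.521
finger_force: 0.0
```

Bottle released and the arm is up clear. Next is the lid: I'll turn the gripper 90° so its body misses the hasp, and push off-centre from behind.

```bash
cat >> h.py <<'E'
C=np.array((.5406,-.0123));YAW=.256
def case2w(P):
    P=np.array(P,float);c,s=np.cos(YAW),np.sin(YAW);return np.c_[C[0]+c*P[:,0]-s*P[:,1],C[1]+s*P[:,0]+c*P[:,1],P[:,2]]
E
python3 - <<'E'
from h import *
s=sensors.get_state();print(np.round(s['q'],2),s['tool_pos'])
W=case2w([(.033,.08,.322),(.21,.08,.322),(.21,.08,.205),(.168,.08,.205)]);print(np.round(W,3));moves(list(W))
p,d=snap('side','side6')
X=cloud('side',d);c,n=np.cos(YAW),np.sin(YAW);Y=X-[*C,0];x=c*Y[...,0]+n*Y[...,1];y=-n*Y[...,0]+c*Y[...,1];z=X[...,2]
for a,b in((33,-66),(33,0),(33,66),(-33,-66),(-33,0),(-33,66)):
    m=(np.hypot(x-a/1e3,y-b/1e3)<.02)&(z>.12)&(z<.14);print(a,b,m.sum(),np.round([x[m].mean(),y[m].mean(),np.median(z[m])],4) if m.sum() else '')
E
```

```text
[ 0.09  0.53 -0.28  1.62  0.17  1.01 -1.55] [ 0.57418512 -0.00216782  0.32247333]
[[0.552 0.073 0.322]
 [0.723 0.118 0.322]
 [0.723 0.118 0.205]
 [0.683 0.108 0.205]]
[0.55226751 0.07344887 0.322     ] -> [-0.005 -0.262  0.002] rows>=1.9
[0.72349918 0.11826756 0.322     ] -> [ 0.59   0.004 -0.   ] rows>=4.2
[0.72349918 0.11826756 0.205     ] -> [0.   0.   0.39] rows>=2.8
[0.68286794 0.10763262 0.205     ] -> [-0.14  -0.001 -0.   ] rows>=1.0
33 -66 92 [ 0.0332 -0.0682  0.13  ]
33 0 93 [ 0.0342 -0.0043  0.1293]
33 66 95 [0.0324 0.064  0.1291]
-33 -66 61 [-0.0308 -0.0707  0.1293]
-33 0 47 [-0.027   0.0005  0.1277]
-33 66 38 [-0.0268  0.0649  0.1279]
```

Call:
{"api": "send_rows", "payload": {"rows": "-0.005 -0.06 0 0.02;-0.005 -0.13 0 0.04;-0.005 -0.2 0 0.06;-0.005 -0.262 0 0.08;-0.005 -0.262 0 0.1;-0.005 -0.262 0 0.12;-0.005 -0.262 0 0.14;-0.005 -0.262 0 0.16;-0.005 -0.262 0 0.18;-0.005 -0.262 0 0.2", "jaw": 1}}

```text
clock: 11.7
tool_pos: [0.5485, 0.0732, 0.3155]
eef_rot: [0.879, -0.476, -0.002, 0.001]
contact_force: [-0.6, 0.2, -1.4]
opening: 0.008
finger_force: 0.0
```

Call:
{"api": "send_rows", "payload": {"rows": "0 0 0 0.02;0 0 0 0.04;0 0 0 0.05;0 0 0 0.05;0 0 0 0.05"}}

```text
clock: 12.12
tool_pos: [0.549, 0.0733, 0.3159]
eef_rot: [0.796, -0.605, -0.001, 0.002]
contact_force: [0.2, 0.1, 0.3]
opening: 0.003
finger_force: 0.0
```

```bash
cat >> h.py <<'E'
def path(pts,yaw=None):
    s=sensors.get_state();q=s['eef_rot'];p=np.array(s['tool_pos']);a=2*np.arctan2(q[1],q[0]) if yaw is None else yaw
    c,n=np.cos(a),np.sin(a);d=np.array(pts)-p;print(';'.join('%.3f %.3f %.3f 0'%((c*v[0]+n*v[1])/.3,(n*v[0]-c*v[1])/.3,-v[2]/.3) for v in d))
E
python3 - <<'E'
from h import *
s=sensors.get_state();q=s['eef_rot'];print(s['tool_pos'],2*np.arctan2(q[1],q[0]),s['opening'],np.round(s['q'],2))
path(case2w([(.08,.08,.322),(.14,.08,.322),(.21,.08,.322),(.21,.08,.205),(.18,.08,.205)]))
E
```

```text
[0.54904336 0.07328195 0.31591624] -1.2989766096418154 0.0028037307138253998 [-0.62  0.59  0.69  1.7  -0.43  1.01 -2.65]
0.005 -0.167 -0.020 0;0.008 -0.367 -0.020 0;0.012 -0.600 -0.020 0;0.012 -0.600 0.370 0;0.010 -0.500 0.370 0
```

The turn drove joint 7 to its limit. I'll go the other way round; a half turn gives the same fingers.

Call:
{"api": "send_rows", "payload": {"rows": "0 0 0 -0.02;0 0 0 -0.04;0 0 0 -0.06;0 0 0 -0.08;0 0 0 -0.1;0 0 0 -0.12;0 0 0 -0.14;0 0 0 -0.16;0 0 0 -0.18;0 0 0 -0.18"}}

```text
clock: 12.95
tool_pos: [0.5497, 0.0727, 0.3174]
eef_rot: [0.997, -0.083, -0.0, -0.001]
contact_force: [-0.3, -0.2, 0.4]
opening: 0.012
finger_force: 0.0
```

Call:
{"api": "send_rows", "payload": {"rows": "0 0 0 -0.02;0 0 0 -0.04;0 0 0 -0.06;0 0 0 -0.08;0 0 0 -0.1;0 0 0 -0.12;0 0 0 -0.14;0 0 0 -0.16;0 0 0 -0.18;0 0 0 -0.18"}}

```text
clock: 13.78
tool_pos: [0.5499, 0.0727, 0.3175]
eef_rot: [0.887, 0.463, 0.0, -0.0]
contact_force: [0.6, 0.9, 0.7]
opening: 0.004
finger_force: 0.0
```

Call:
{"api": "send_rows", "payload": {"rows": "0 0 0 -0.02;0 0 0 -0.04;0 0 0 -0.06;0 0 0 -0.08;0 0 0 -0.1;0 0 0 -0.12;0 0 0 -0.14;0 0 0 -0.14;0 0 0 -0.14"}}

```text
clock: 14.53
tool_pos: [0.55, 0.0728, 0.3175]
eef_rot: [0.608, 0.794, 0.0, -0.0]
contact_force: [-0.4, 0.1, -0.9]
opening: 0.005
finger_force: 0.0
```

```bash
python3 - <<'E'
from h import *
s=sensors.get_state();q=s['eef_rot'];print(s['tool_pos'],2*np.arctan2(q[1],q[0]),s['opening'],np.round(s['q'],2))
path(case2w([(.08,.08,.322),(.14,.08,.322),(.21,.08,.322),(.21,.08,.205),(.18,.08,.205)]))
E
```

```text
[0.55002752 0.07278605 0.31752089] 1.833908514893934 0.005062485776182473 [-0.07  0.51 -0.23  1.67  0.13  0.98 -0.09]
-0.001 0.164 -0.015 0;-0.002 0.364 -0.015 0;-0.004 0.598 -0.015 0;-0.004 0.598 0.375 0;-0.003 0.498 0.375 0
```

Call:
{"api": "send_rows", "payload": {"rows": "0 0.1 -0.015 0;0 0.22 -0.015 0;0 0.35 -0.015 0;0 0.48 -0.015 0;0 0.598 -0.015 0;0 0.598 -0.015 0;0 0.598 -0.015 0"}}

```text
clock: 15.12
tool_pos: [0.7236, 0.1216, 0.3199]
eef_rot: [0.607, 0.795, -0.001, -0.001]
contact_force: [-0.1, 0.1, -0.1]
opening: 0.009
finger_force: 0.0
```

Call:
{"api": "send_rows", "payload": {"rows": "0 0 0.1 0;0 0 0.2 0;0 0 0.3 0;0 0 0.39 0;0 0 0.39 0;0 0 0.39 0"}}

```text
clock: 15.62
tool_pos: [0.7213, 0.1201, 0.2049]
eef_rot: [0.606, 0.795, -0.001, -0.001]
contact_force: [0.2, -0.0, 0.7]
opening: 0.01
finger_force: 0.0
```

```bash
python3 - <<'E'
from h import *
s=sensors.get_state();print(s['tool_pos'],np.round(s['q'],2))
P=[(.175,.205),(.162,.208),(.148,.214)]
for t in np.radians([90,78,66,54,42,32,22,13,6,0]):
    P.append((.0725-.12*np.cos(t)+.044*np.sin(t)+.0175,.098+.12*np.sin(t)+.044*np.cos(t)))
P=np.array(P);P=np.c_[P[:,0],0*P[:,0]+.08,P[:,1]]
# densify to <=15mm
Q=[P[0]]
for a,b in zip(P[:-1],P[1:]):
    k=int(np.ceil(np.linalg.norm(b-a)/.016)); Q+=[a+(b-a)*i/k for i in range(1,k+1)]
Q=np.array(Q);np.save('Q.npy',Q);print(len(Q));np.set_printoptions(suppress=True);print(np.round(Q[:,[0,2]],3).tolist())
W=case2w(Q);path(W[:8])
E
```

```text
[0.72131878 0.12006178 0.20490285] [-0.14  0.88 -0.19  1.22  0.17  1.06 -0.08]
20
[[0.175, 0.205], [0.162, 0.208], [0.148, 0.214], [0.134, 0.218], [0.121, 0.221], [0.108, 0.225], [0.095, 0.225], [0.081, 0.226], [0.068, 0.223], [0.055, 0.221], [0.043, 0.216], [0.03, 0.211], [0.021, 0.205], [0.012, 0.199], [0.003, 0.191], [-0.005, 0.184], [-0.011, 0.176], [-0.017, 0.168], [-0.025, 0.154], [-0.03, 0.142]]
-0.006 -0.111 -0.000 0;-0.006 -0.155 -0.010 0;-0.005 -0.201 -0.030 0;-0.005 -0.248 -0.044 0;-0.004 -0.291 -0.055 0;-0.004 -0.334 -0.065 0;-0.003 -0.379 -0.067 0;-0.003 -0.423 -0.069 0
```

Call:
{"api": "send_rows", "payload": {"rows": "-0.006 -0.08 0 0;-0.006 -0.111 0 0;-0.006 -0.135 -0.005 0;-0.006 -0.155 -0.01 0;-0.006 -0.178 -0.02 0;-0.005 -0.2 -0.03 0;-0.005 -0.225 -0.037 0;-0.005 -0.248 -0.044 0"}}

```text
clock: 16.28
tool_pos: [0.6561, 0.1007, 0.2221]
eef_rot: [0.606, 0.795, 0.005, 0.004]
contact_force: [6.3, 0.8, 5.3]
opening: 0.003
finger_force: 3.3
```

```bash
python3 - <<'E'
from h import *
s=sensors.get_state();print(s['contact_force'])
path(case2w(np.load('Q.npy')[4:13]))
p,d=snap('side','side7');X=cloud('side',d);c,n=np.cos(YAW),np.sin(YAW);Y=X-[*C,0];x=c*Y[...,0]+n*Y[...,1];y=-n*Y[...,0]+c*Y[...,1];z=X[...,2]
m=(abs(y+.06)<.02)&(z>.15)&(x>-.09)&(x<.2);i=np.argsort(z[m])[::-1][:40:5];print(np.round(np.c_[x[m],z[m]][i],3).tolist())
E
```

```text
[6.28688233 0.81358571 5.28064157]
0.001 -0.064 0.003 0;0.001 -0.108 -0.008 0;0.002 -0.152 -0.010 0;0.002 -0.197 -0.011 0;0.003 -0.240 -0.004 0;0.003 -0.284 0.004 0;0.004 -0.326 0.021 0;0.004 -0.367 0.037 0;0.005 -0.398 0.057 0
[[0.082, 0.251], [0.094, 0.248], [0.085, 0.247], [0.094, 0.246], [0.101, 0.246], [0.091, 0.246], [0.102, 0.245], [0.12, 0.245]]
```

Call:
{"api": "send_rows", "payload": {"rows": "0.001 -0.035 0 0;0.001 -0.064 -0.003 0;0.001 -0.085 -0.007 0;0.001 -0.108 -0.009 0;0.002 -0.152 -0.01 0;0.002 -0.197 -0.011 0;0.003 -0.24 -0.004 0;0.003 -0.284 0.004 0;0.004 -0.326 0.021 0;0.004 -0.367 0.037 0"}}

```text
clock: 17.17
tool_pos: [0.5443, 0.0715, 0.2074]
eef_rot: [0.606, 0.796, 0.0, -0.0]
contact_force: [2.2, 0.9, 0.5]
opening: 0.002
finger_force: 1.0
```

```bash
python3 - <<'E'
from h import *
s=sensors.get_state();print(s['contact_force'],s['moment'])
path(case2w(np.load('Q.npy')[12:]))
p,d=snap('side','side8');X=cloud('side',d);c,n=np.cos(YAW),np.sin(YAW);Y=X-[*C,0];x=c*Y[...,0]+n*Y[...,1];y=-n*Y[...,0]+c*Y[...,1];z=X[...,2]
m=(abs(y+.06)<.02)&(z>.15)&(x>-.09)&(x<.2);i=np.argsort(z[m])[::-1][::60];print(np.round(np.c_[x[m],z[m]][i],3).tolist())
E
```

```text
[2.22943119 0.89342086 0.53881236] [ 0.17916892 -0.53091538 -0.00888932]
-0.000 -0.013 0.008 0;0.000 -0.044 0.028 0;0.001 -0.071 0.054 0;0.001 -0.098 0.079 0;0.001 -0.119 0.105 0;0.001 -0.139 0.132 0;0.002 -0.165 0.177 0;0.002 -0.183 0.218 0
[[-0.005, 0.236], [-0.015, 0.22], [0.002, 0.214], [0.013, 0.207], [-0.032, 0.201], [0.022, 0.192], [0.036, 0.184], [0.047, 0.174], [0.066, 0.167], [0.077, 0.156]]
```

Call:
{"api": "send_rows", "payload": {"rows": "0 -0.025 0.018 0;0 -0.044 0.028 0;0 -0.071 0.054 0;0 -0.098 0.079 0;0 -0.119 0.105 0;0 -0.139 0.132 0;0.001 -0.152 0.155 0;0.001 -0.165 0.177 0;0.001 -0.175 0.197 0;0.001 -0.183 0.21 0"}}

```text
clock: 18.05
tool_pos: [0.4916, 0.0568, 0.1435]
eef_rot: [0.606, 0.796, -0.001, -0.0]
contact_force: [0.4, -0.2, 1.4]
opening: 0.005
finger_force: 0.3
```

Call:
{"api": "send_rows", "payload": {"rows": "0 0 0.005 0;0 0 0.01 0;0 0 0.015 0;0 0 0.015 0;0 0 0.015 0"}}

```text
clock: 18.47
tool_pos: [0.4911, 0.0567, 0.1422]
eef_rot: [0.606, 0.796, -0.001, 0.0]
contact_force: [-9.1, -1.4, 30.9]
opening: 0.005
finger_force: 15.5
```

The lid is shut: the tip stopped at z = 0.142 with a clear contact force. Backing off, turning back 90° and going in front of the hasp.

Call:
{"api": "send_rows", "payload": {"rows": "0 0 -0.03 0;0 0 -0.12 0;0 0 -0.25 0;0 0 -0.37 0.02;0 0 -0.4 0.04;0 0 -0.4 0.06;0 0 -0.4 0.08;0 0 -0.4 0.1;0 0 -0.4 0.12;0 0 -0.4 0.14"}}

```text
clock: 19.3
tool_pos: [0.4925, 0.0571, 0.2599]
eef_rot: [0.887, 0.461, 0.0, 0.0]
contact_force: [0.8, 0.7, 0.0]
opening: 0.006
finger_force: 0.0
```

Call:
{"api": "send_rows", "payload": {"rows": "0 0 0 0.02;0 0 0 0.04;0 0 0 0.06;0 0 0 0.08;0 0 0 0.1;0 0 0 0.11;0 0 0 0.11;0 0 0 0.11"}}

```text
clock: 19.97
tool_pos: [0.4924, 0.0572, 0.2597]
eef_rot: [0.99, 0.138, 0.0, 0.0]
contact_force: [-0.1, -0.1, 0.4]
opening: 0.003
finger_force: 0.0
```

```bash
python3 - <<'E'
from h import *
s=sensors.get_state();q=s['eef_rot'];print(s['tool_pos'],2*np.arctan2(q[1],q[0]),np.round(s['q'],2))
path(case2w([(-.10,.15,.26),(-.20,.15,.26),(-.2,0,.2)]))
p,d=snap('side','side9');X=cloud('side',d);c,n=np.cos(YAW),np.sin(YAW);Y=X-[*C,0];x=c*Y[...,0]+n*Y[...,1];y=-n*Y[...,0]+c*Y[...,1];z=X[...,2]
m=(abs(x)<.07)&(abs(y+.06)<.03);print('lid z',np.median(z[m]),np.percentile(z[m],[5,95]))
m=(abs(y)<.03)&(z>.03)&(x<-.08)&(x>-.18)&(z<.15);print(m.sum(),np.round(np.c_[x[m],y[m],z[m]][::4],3).tolist())
o=cv2.resize(p[160:260,220:350,::-1],None,fx=5,fy=5);cv2.imwrite('pics/c9.png',o)
E
```

```text
[0.4923876  0.05721018 0.2597072 ] 0.2764800083555694 [-0.37  0.5   0.24  1.94 -0.18  0.72 -1.31]
-0.232 -0.240 -0.001 0;-0.565 -0.247 -0.001 0;-0.575 0.253 0.199 0
lid z 0.1418365189269838 [0.05503521 0.1476779 ]
172 [[-0.146, 0.012, 0.115], [-0.144, 0.008, 0.115], [-0.145, -0.005, 0.114], [-0.141, 0.007, 0.113], [-0.149, -0.017, 0.107], [-0.144, -0.006, 0.109], [-0.14, 0.006, 0.109], [-0.145, -0.019, 0.109], [-0.14, -0.007, 0.11], [-0.136, 0.005, 0.11], [-0.131, 0.016, 0.113], [-0.138, -0.008, 0.107], [-0.13, 0.009, 0.111], [-0.136, -0.015, 0.11], [-0.126, 0.011, 0.11], [-0.134, -0.01, 0.103], [-0.129, -0.018, 0.112], [-0.118, 0.012, 0.112], [-0.124, -0.013, 0.11], [-0.113, 0.017, 0.11], [-0.114, 0.0, 0.113], [-0.112, 0.013, 0.108], [-0.116, -0.012, 0.112], [-0.111, -0.001, 0.114], [-0.101, 0.009, 0.127], [-0.113, -0.013, 0.11], [-0.107, -0.002, 0.115], [-0.102, 0.009, 0.118], [-0.107, -0.015, 0.118], [-0.104, -0.003, 0.113], [-0.099, 0.008, 0.116], [-0.104, -0.016, 0.118], [-0.1, -0.004, 0.115], [-0.096, 0.007, 0.114], [-0.103, -0.017, 0.112], [-0.097, -0.006, 0.116], [-0.092, 0.006, 0.118], [-0.099, -0.018, 0.114], [-0.094, -0.007, 0.114], [-0.09, 0.005, 0.115], [-0.095, -0.016, 0.114], [-0.089, -0.005, 0.117], [-0.09, -0.015, 0.116]]
```

View pics/c9.png

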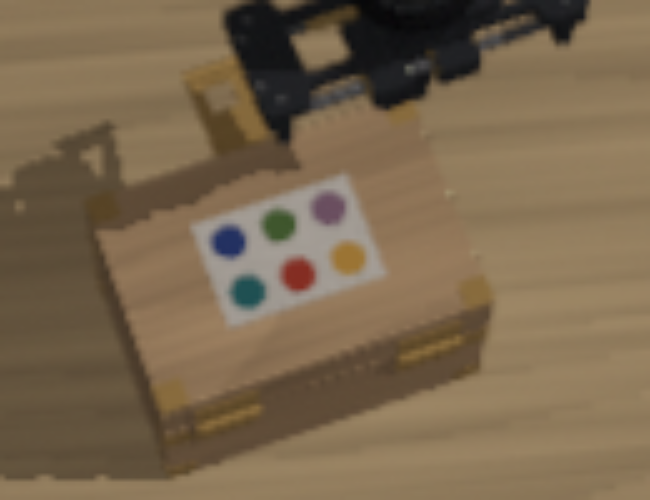

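The lid sits flat at z = 0.142, and the hasp sticks nearly straight out at about (262,178) in the full side picture. Now pressing it down from above, then in.

```bash
python3 - <<'E'
from h import *
P=[(-.137,0,.26),(-.137,0,.20),(-.137,0,.13)]
for a,r in((1.5,.05),(1.3,.049),(1.1,.046),(.9,.042),(.7,.038),(.5,.035),(.3,.033),(.15,.032),(0,.032)):
    P.append((-.0765-r*np.sin(a)-.003*np.cos(a)-.009,0,.116-r*np.cos(a)+.003*np.sin(a)))
P=np.array(P);np.save('H.npy',P);print(np.round(P[:,[0,2]],4).tolist());path(case2w(P))
E
```

```text
[[-0.137, 0.26], [-0.137, 0.2], [-0.137, 0.13], [-0.1356, 0.1155], [-0.1335, 0.1058], [-0.1279, 0.0978], [-0.1203, 0.0922], [-0.1123, 0.0889], [-0.1049, 0.0867], [-0.0981, 0.0854], [-0.0932, 0.0848], [-0.0885, 0.084]]
-0.365 0.257 -0.001 0;-0.365 0.257 0.199 0;-0.365 0.257 0.432 0;-0.360 0.257 0.481 0;-0.353 0.258 0.513 0;-0.335 0.258 0.540 0;-0.309 0.259 0.558 0;-0.283 0.259 0.569 0;-0.258 0.260 0.577 0;-0.235 0.260 0.581 0;-0.219 0.260 0.583 0;-0.203 0.261 0.586 0
```

Call:
{"api": "send_rows", "payload": {"rows": "-0.1 0.07 0 -0.001;-0.2 0.14 0 0.003;-0.3 0.21 0 0.003;-0.365 0.257 0 0.003;-0.365 0.257 0.1 0.003;-0.365 0.257 0.2 0.003;-0.365 0.257 0.3 0.003;-0.365 0.257 0.38 0.003;-0.365 0.257 0.41 0.003;-0.365 0.257 0.41 0.003"}}

```text
clock: 20.85
tool_pos: [0.4068, -0.0468, 0.1349]
eef_rot: [0.992, 0.128, -0.002, -0.001]
contact_force: [-0.2, -0.5, -0.6]
opening: 0.009
finger_force: 0.0
```

```bash
python3 - <<'E'
from h import *
s=sensors.get_state();print(s['tool_pos'],s['contact_force'])
path(case2w(np.load('H.npy')[3:]))
E
```

```text
[ 0.40679879 -0.04676417  0.13493554] [-0.1871297  -0.47143733 -0.60445291]
0.009 0.002 0.065 0;0.016 0.002 0.097 0;0.034 0.002 0.124 0;0.060 0.002 0.142 0;0.086 0.002 0.154 0;0.111 0.002 0.161 0;0.133 0.002 0.165 0;0.150 0.002 0.167 0;0.166 0.002 0.170 0
```

Call:
{"api": "send_rows", "payload": {"rows": "0.005 0.002 0.03 0;0.009 0.002 0.065 0;0.012 0.002 0.08 0;0.016 0.002 0.097 0;0.025 0.002 0.11 0;0.034 0.002 0.124 0;0.047 0.002 0.133 0;0.06 0.002 0.142 0;0.06 0.002 0.142 0"}}

```text
clock: 21.6
tool_pos: [0.4265, -0.0425, 0.0938]
eef_rot: [0.992, 0.128, 0.001, 0.0]
contact_force: [0.0, 0.7, 0.8]
opening: 0.0
finger_force: 0.1
```

```bash
python3 - <<'E'
from h import *
s=sensors.get_state();print(s['tool_pos'],s['contact_force'])
path(case2w(np.load('H.npy')[7:]))
E
```

```text
[ 0.42648946 -0.04253219  0.09379604] [0.00951418 0.6629388  0.82940438]
0.019 -0.001 0.016 0;0.044 -0.001 0.024 0;0.066 -0.001 0.028 0;0.083 -0.001 0.030 0;0.098 -0.001 0.033 0
```

Call:
{"api": "send_rows", "payload": {"rows": "0.01 -0.001 0.01 0;0.019 -0.001 0.016 0;0.032 -0.001 0.02 0;0.044 -0.001 0.023 0;0.055 -0.001 0.025 0;0.066 -0.001 0.027 0;0.075 -0.001 0.028 0;0.083 -0.001 0.029 0;0.09 -0.001 0.03 0;0.09 -0.001 0.03 0"}}

```text
clock: 22.43
tool_pos: [0.4518, -0.0357, 0.0851]
eef_rot: [0.992, 0.127, 0.0, 0.0]
contact_force: [0.0, 0.9, -0.3]
opening: 0.004
finger_force: 0.2
```

Call:
{"api": "send_rows", "payload": {"rows": "0.004 0 0 0;0.008 0 0 0;0.008 0 0 0"}}

```text
clock: 22.68
tool_pos: [0.4519, -0.0356, 0.0851]
eef_rot: [0.992, 0.127, -0.002, -0.0]
contact_force: [-4.6, -1.5, 1.0]
opening: 0.008
finger_force: 2.4
```

Call:
{"api": "send_rows", "payload": {"rows": "0.005 0 0 0;0.01 0 0 0;0.015 0 0 0;0.015 0 0 0"}}

```text
clock: 23.02
tool_pos: [0.4519, -0.0355, 0.085]
eef_rot: [0.992, 0.126, -0.006, -0.0]
contact_force: [-11.5, -4.1, 5.9]
opening: 0.006
finger_force: 6.1
```

Hard stop. Backing away and looking.

Call:
{"api": "send_rows", "payload": {"rows": "-0.03 0 0 0;-0.1 0 0 0;-0.2 0 -0.03 0;-0.3 0 -0.15 0;-0.3 0 -0.3 0;-0.3 0.1 -0.45 0;-0.3 0.25 -0.5 0;-0.3 0.4 -0.5 0;-0.3 0.55 -0.5 0;-0.3 0.7 -0.5 0"}}

```text
clock: 23.85
tool_pos: [0.4188, -0.2343, 0.2364]
eef_rot: [0.992, 0.128, 0.003, 0.001]
contact_force: [0.7, 0.8, 0.3]
opening: 0.002
finger_force: 0.0
```

```bash
python3 - <<'E'
from h import *
o=[]
for n,(y,x) in (('top',(120,215)),('side',(160,220))):
    p,d=snap(n,n+'A');o.append(cv2.resize(p[y:y+130,x:x+130,::-1],None,fx=3,fy=3,interpolation=cv2.INTER_CUBIC))
    X=cloud(n,d);c,k=np.cos(YAW),np.sin(YAW);Y=X-[*(C if n=='side' else (.5371,-.0078)),0];x=c*Y[...,0]+k*Y[...,1];y=-k*Y[...,0]+c*Y[...,1];z=X[...,2]
    m=(abs(y)<.025)&(z>.03)&(x<-.079)&(x>-.16)&(z<.15);print(n,m.sum(),np.round(np.c_[x[m],y[m],z[m]][::3],3).tolist())
    m=(abs(x)<.065)&(abs(y)<.095);print('lid z',np.percentile(z[m],[5,50,95]))
cv2.imwrite('pics/cA.png',np.hstack(o));print(sensors.get_state()['tool_pos'])
E
```

```text
top 58 [[-0.079, -0.009, 0.117], [-0.08, -0.017, 0.084], [-0.08, -0.007, 0.091], [-0.081, -0.014, 0.065], [-0.08, 0.006, 0.117], [-0.08, -0.002, 0.056], [-0.081, -0.009, 0.049], [-0.084, -0.017, 0.049], [-0.08, 0.011, 0.087], [-0.081, 0.003, 0.058], [-0.083, -0.003, 0.073], [-0.085, -0.011, 0.054], [-0.08, 0.018, 0.085], [-0.081, 0.011, 0.061], [-0.083, 0.004, 0.073], [-0.085, -0.003, 0.069], [-0.082, 0.014, 0.052], [-0.085, 0.007, 0.07], [-0.084, 0.017, 0.053], [-0.086, 0.01, 0.052]]
lid z [0.13838325 0.14110185 0.14389631]
side 0 []
lid z [0.13663829 0.14233612 0.14789605]
[ 0.41930911 -0.24031459  0.23596394]
```

View pics/cA.png

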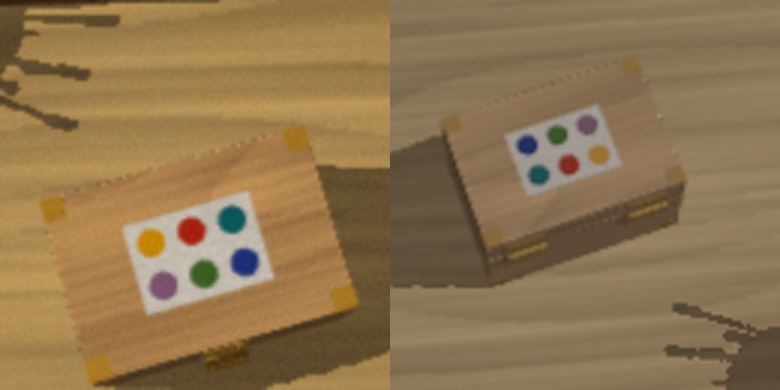

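The pictures show the lid flat and shut. The hasp at about (291,238) in the top picture hangs against the case front, with its surface at case x of about −80 mm along its length and the staple through the slot. Handing in.

```bash
python3 -c "
from h import *
print(finish_job())"
```

```text
the job is handed in; nothing more can be done
None
```

The job is handed in: the bottle stands in the empty compartment, the lid is shut and the hasp is folded down flat over its staple. It took about 24 s of the 67 s allowed.

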